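# Pack the stationery box by colour

### The job

Put the stapling kit away in the open mahogany box: lay the red, the blue and the yellow bulldog clip each flat and right way up in the compartment lined with its own colour, and stand the green rubber thimble upright in the green one. Each must rest fully down on its lining. The black clip and the all-silver clip do not belong in the box: leave them where they lie.

Things in the scene. Friction and masses are not known exactly. Their poses are not given: they have to be found in the camera images.
- red_clip: Silver steel bulldog clip with red finger tabs and top panel, 42 x 40 mm, 26 high, 30 to 50 g, lying flat. Origin: centre of underside; +x to the jaws (lip at x = +19 mm), tabs back to x = -23, +z up. Body x = -12 to 16 mm has flat upright ends at y = +/-20, 18 mm high at the spine sloping to 8 at the jaws: pinch it along y over the origin. Upper tab (24 wide) rises to 26 mm at the back.
- blue_clip: Silver steel bulldog clip with blue finger tabs and top panel, 42 x 40 mm, 26 high, 30 to 50 g, lying flat. Origin: centre of underside; +x to the jaws (lip at x = +19 mm), tabs back to x = -23, +z up. Body x = -12 to 16 mm has flat upright ends at y = +/-20, 18 mm high at the spine sloping to 8 at the jaws: pinch it along y over the origin. Upper tab (24 wide) rises to 26 mm at the back.
- yellow_clip: Silver steel bulldog clip with yellow finger tabs and top panel, 42 x 40 mm, 26 high, 30 to 50 g, lying flat. Origin: centre of underside; +x to the jaws (lip at x = +19 mm), tabs back to x = -23, +z up. Body x = -12 to 16 mm has flat upright ends at y = +/-20, 18 mm high at the spine sloping to 8 at the jaws: pinch it along y over the origin. Upper tab (24 wide) rises to 26 mm at the back.
- thimble: Green rubber finger thimble standing on its open end, a ribbed blunt cone 23 mm across at the foot, 21 mm across from 4 to 19 mm high, tapering to a blunt tip at 32 mm; 10 to 17 g, stiff enough to grip. Origin: centre of its underside, +z to the tip.
- black_clip: Silver steel bulldog clip with black tabs and top panel (stays), 42 x 40 mm, 26 high, 30 to 50 g, lying flat. Origin: centre of underside; +x to the jaws (lip at x = +19 mm), tabs back to x = -23, +z up. Body x = -12 to 16 mm has flat upright ends at y = +/-20, 18 mm high at the spine sloping to 8 at the jaws: pinch it along y over the origin. Upper tab (24 wide) rises to 26 mm at the back.
- plain_clip: All-silver bulldog clip, no colour (stays), 42 x 40 mm, 26 high, 30 to 50 g, lying flat. Origin: centre of underside; +x to the jaws (lip at x = +19 mm), tabs back to x = -23, +z up. Body x = -12 to 16 mm has flat upright ends at y = +/-20, 18 mm high at the spine sloping to 8 at the jaws: pinch it along y over the origin. Upper tab (24 wide) rises to 26 mm at the back.
- red_lining: Red pad 108 x 56 x 2 mm on the floor of a compartment of the fixed mahogany box. Origin: centre of its underside, 6 mm over the cabinet top; x along the compartment (110 mm inside), y across (58). Tops above the cabinet top: dividers (5 thick) 30 mm, outer walls (7 thick) 38 mm. Lid folded right back beyond the +x wall, below 45 mm.
- blue_lining: Blue pad 108 x 56 x 2 mm on the floor of a compartment of the fixed mahogany box. Origin: centre of its underside, 6 mm over the cabinet top; x along the compartment (110 mm inside), y across (58). Tops above the cabinet top: dividers (5 thick) 30 mm, outer walls (7 thick) 38 mm. Lid folded right back beyond the +x wall, below 45 mm.
- yellow_lining: Yellow pad 108 x 56 x 2 mm on the floor of a compartment of the fixed mahogany box. Origin: centre of its underside, 6 mm over the cabinet top; x along the compartment (110 mm inside), y across (58). Tops above the cabinet top: dividers (5 thick) 30 mm, outer walls (7 thick) 38 mm. Lid folded right back beyond the +x wall, below 45 mm.
- green_lining: Green pad 108 x 56 x 2 mm on the floor of a compartment of the fixed mahogany box. Origin: centre of its underside, 6 mm over the cabinet top; x along the compartment (110 mm inside), y across (58). Tops above the cabinet top: dividers (5 thick) 30 mm, outer walls (7 thick) 38 mm. Lid folded right back beyond the +x wall, below 45 mm.

How it is judged:
By the outcome, as a careful person would: the job done as asked, in the order asked, and still so for the second after the job is handed in, with the robot touching nothing.
It also fails if it takes over 88 s, if anything falls off the work surface, if the arm or the gripper's body presses on something with over 40 N, if the wrist force passes 120 N, or if a joint passes its speed limit or range.

### The arm

A 6-joint arm with a two-finger parallel gripper is mounted at the origin on the work surface. World frame = base frame: x ahead of the robot, y to its left, z up, the work surface at z = 0. Lengths are in m, angles in rad, forces in N, time in s.
With the tool pointing down it reaches from about 0.25 to 0.725 m from the base axis. Payload 4 kg.
Tool frame: the origin (TCP) lies at the very end of the fingers, on their centre line; the grasp point (between the pads) lies 19 mm behind it; z points along the fingers, y is the line along which they close (so a half turn about z gives the same grasp; the last joint's range is limited). The gripper opens to 85 mm and grips with 20 to 120 N. Pads are 22 mm wide; open, the fingers measure 114 mm over their backs; the gripper's body (76 mm by 85 mm) begins 54 mm behind the grasp point. The pads swing forward as they close: fully open they stand 13 mm farther back than shut.
Start: joints at [1.143, 0.241, 0.005, 1.335, 0, 1.571], TCP at [0.207, 0.455, 0.231] pointing down, gripper open.
Joint ranges: [-2.72, 2.72], [-1.05, 1.87], [-1.09, 1.28], [-1.99, 2.15], [-1.42, 1.44], [-3.14, 3.14]. Speed limits (rad/s): [2.79, 2.79, 3.14, 3.14, 3.14, 3.14].

### API

Orientations are given as a unit quaternion [x, y, z, w].
In Python, from workcell import telemetry, vision, workorder gives the robot as it stands.
- The arm moves only by the shell command python3 -m inch 'ROWS'. ROWS is JSON, a list of rows, each a list of 3 entries, a list of its own where there are three numbers: the turn, a rotation vector about the tool's x, y, z scaled (see below), then the shift along the tool's x, y, z scaled (see below), then the closure, from -1 (fully open) to 1 (shut). A call has 1 to 10 rows; each row shifts and turns the commanded pose from where the row before left it, along the tool's axes as they then stand; what a row does not reach is not made up. The controller multiplies each number of a shift by 0.3 m and each number of a turn by 360 degrees. A row lasts 1/12 s, in which the tool goes at most 41.7 mm and 7.16 degrees, less where a joint would pass 70% of its speed; a pose out of reach is approached as far as the arm can. A call with a number of a shift or a turn outside -1 to 1 is refused whole. A call with a gripper value outside its range is refused whole. The fingers move at their own pace and stop on an object; the grip force is fixed at half the most. Time passes only in rows, so rows that do not move let the fingers close. It gives the time, the measured TCP pose, the force, the opening and the grip force at its end, in the units of the state.
- telemetry.get_obs(): the state, without advancing time (a new reading comes with each control period).
- vision.camera(name): name is "scene" or "top" or "wrist"; returns a dict with "img" (420x560x3 uint8, red, green, blue), "fov_y" (degrees; the focal length in pixels is half the picture's height over the tangent of half this angle, whatever the lens; pixels are square), "cx", "cy" (the principal point, pixels), "pose" (4x4, takes a point from camera to world coordinates). Camera axes: x right, y up, looking along -z (the intrinsics and any distortion apply to the point x, -y, -z); pixel columns grow to the right and rows downward; lengths in m; the calibration is good to about 2 mm. The wrist camera is an equidistant fisheye: a pixel r from the principal point sees the ray r / f radians off the axis. A picture is of the moment at which its call begins. There is no depth.
- workorder.job_done(): hands the job in; it is judged then, once.
The state is a dict: "clock": time; "joint_pos": joint angles; "joint_vel": joint speeds; "tau": joint torques, N m; "eef_pos": TCP position; "tool_rot": TCP orientation; "ft_force": force on the tool from outside, world axes, zero at the start; "ft_torque": the same for the moment, N m; "grip_width": finger opening in m; "grasp_force": force on a finger pad.
Only numpy, scipy, OpenCV 4.12 (cv2) and the standard library are available. Lean on these libraries where they do the work, as an engineer would, in place of code of your own. Each camera call takes 0.05 s, during which the arm holds its last target. There are 200 camera calls.

## Working session

There is one attempt and no reset: what is moved stays moved. The work goes in short steps, Python scripts to look and compute and a shell command to move; the robot and the scene stay as the last step left them, time stands still between calls to the robot, and variables do not carry over. Pictures are saved under pics/ and viewed, at most 14 in all, crops included, and the job is handed in when it is done.

```bash
ls; mkdir -p pics; python3 - <<'E'
from workcell import telemetry, vision
import cv2, numpy as np
np.set_printoptions(precision=4,suppress=True)
print(telemetry.get_obs())
for n in ("scene","top","wrist"):
    c=vision.camera(n); cv2.imwrite(f"pics/a_{n}.png",c["img"][:,:,::-1]); print(n,c["fov_y"],c["cx"],c["cy"],c["pose"],[k for k in c])
E
```

```text
pics
{'clock': 0.0, 'joint_pos': array([ 1.143 ,  0.2414,  0.0037,  1.3352, -0.    ,  1.5708]), 'joint_vel': array([ 0.0013, -0.0007, -0.0015, -0.0012,  0.0007,  0.0009]), 'tau': array([ -0.0009, -37.2318,  25.2409,   0.017 ,  -0.0001,  -0.    ]), 'eef_pos': array([0.2072, 0.4543, 0.2304]), 'tool_rot': array([ 0.2123,  0.9772, -0.001 , -0.0002]), 'ft_force': array([-0.4152, -0.1176,  0.7346]), 'ft_torque': array([0.0403, 0.019 , 0.0044]), 'grasp_force': 0.0, 'grip_width': 0.08512011452927984}
scene 43.217721338621246 269.0280727130495 210.84521918515333 [[-0.5071 -0.5727  0.6441  1.199 ]
 [ 0.8619 -0.3339  0.3816  0.3652]
 [-0.0035  0.7487  0.6629  0.698 ]
 [ 0.      0.      0.      1.    ]] ['img', 'fov_y', 'cx', 'cy', 'pose']
top 56.23320038034122 277.49606902485857 218.279132981808 [[-0.0264  0.9941 -0.1055  0.4685]
 [-0.999  -0.0225  0.0377  0.0129]
 [ 0.0351  0.1064  0.9937  0.7785]
 [ 0.      0.      0.      1.    ]] ['img', 'fov_y', 'cx', 'cy', 'pose']
wrist 65.70646984690485 278.24269198265154 209.63386758800624 [[ 0.4154 -0.8739 -0.2524  0.1427]
 [ 0.9096  0.3988  0.1163  0.4842]
 [-0.001  -0.2779  0.9606  0.3735]
 [ 0.      0.      0.      1.    ]] ['img', 'fov_y', 'cx', 'cy', 'pose']
```

View pics/a_top.png

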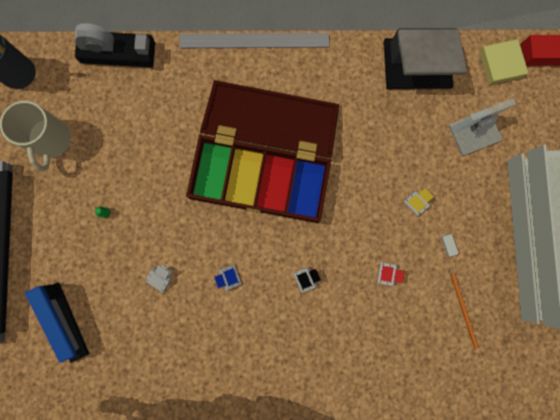

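View pics/a_scene.png

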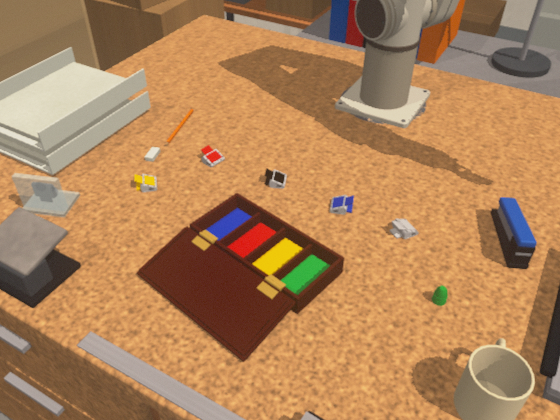

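The top view shows the box around (262,150) with linings green (213,170), yellow (245,177), red (277,182) and blue (308,187). The clips are red (390,273), blue (228,279), yellow (418,202), black (306,280) and silver (160,278), and the thimble is at (103,212). Next I'll zoom in on the clips.

```bash
cat > h.py <<'E'
import cv2, numpy as np
from workcell import vision, telemetry
np.set_printoptions(precision=4,suppress=True)
def ray(c,uv,fish=False):
    f=c["img"].shape[0]/2/np.tan(np.radians(c["fov_y"]/2))
    x=(uv[0]-c["cx"])/f; y=(uv[1]-c["cy"])/f
    if fish:
        r=np.hypot(x,y)+1e-12; d=np.array([np.sin(r)*x/r,-np.sin(r)*y/r,-np.cos(r)])
    else: d=np.array([x,-y,-1.])
    P=np.asarray(c["pose"]); return P[:3,3],P[:3,:3]@d
def onz(c,uv,z,fish=False):
    o,d=ray(c,uv,fish); return o+d*(z-o[2])/d[2]
RNG={"red":[((0,150,70),(6,255,255)),((174,150,70),(180,255,255))],"blue":[((110,150,50),(130,255,255))],
"yellow":[((23,170,120),(32,255,255))],"green":[((50,120,40),(75,255,255))]}
def blobs(img,col,amin=25):
    h=cv2.cvtColor(img,cv2.COLOR_RGB2HSV); m=sum(cv2.inRange(h,np.array(a),np.array(b)) for a,b in RNG[col])
    n,l,s,ce=cv2.connectedComponentsWithStats(m)
    return [(ce[i],int(s[i,4]),l==i) for i in range(1,n) if s[i,4]>=amin]
E
python3 - <<'E'
from h import *
c=vision.camera("top"); img=c["img"]
s=vision.camera("scene")
for col in RNG:
    for ce,a,m in blobs(img,col):
        r=cv2.minAreaRect(np.argwhere(m)[:,::-1].astype(np.float32))
        print(col,a,ce,"z0",onz(c,ce,0.0)[:2],"z.018",onz(c,ce,.018)[:2],"rect",np.round(r[1],1),round(r[2],1))
        if a>300:
            print("  corners z8mm",[onz(c,p,.008)[:2].round(4).tolist() for p in cv2.boxPoints(r)])
    for ce,a,m in blobs(s["img"],col): print("   scene",col,a,ce,"z8",onz(s,ce,.008)[:2],"z18",onz(s,ce,.018)[:2])
t=[cv2.resize(img[y-20:y+20,x-25:x+25],None,fx=5,fy=5,interpolation=cv2.INTER_CUBIC) for x,y in [(390,273),(228,279),(418,202),(306,280),(160,278),(103,212)]]
cv2.imwrite("pics/z.png",np.vstack([np.hstack(t[:3]),np.hstack(t[3:])])[:,:,::-1])
E
```

```text
red 1094 [541.5887  49.8464] z0 [ 0.9011 -0.5922] z.018 [ 0.8911 -0.5782] rect [30. 38.] 90.0
  corners z8mm [[0.9302, -0.5444], [0.9297, -0.6275], [0.8626, -0.6204], [0.8633, -0.5381]]
red 1578 [275.2414 183.1096] z0 [ 0.6224 -0.014 ] z.018 [ 0.6188 -0.0133] rect [29.5 54.1] 10.6
  corners z8mm [[0.5739, 0.0262], [0.6811, 0.0041], [0.669, -0.0538], [0.5618, -0.0307]]
red 142 [386.5423 273.507 ] z0 [ 0.4361 -0.23  ] z.018 [ 0.4369 -0.2244] rect [10. 14.] 9.5
red 101 [398.9505 276.0396] z0 [ 0.4305 -0.2546] z.018 [ 0.4314 -0.2484] rect [12.  8.] 90.0
   scene red 445 [352.9753  27.8629] z8 [-0.3718 -0.2488] z18 [-0.349  -0.2399]
   scene red 59 [206.6102 149.3729] z8 [ 0.4189 -0.2602] z18 [ 0.4302 -0.2512]
   scene red 93 [213.2796 156.3656] z8 [ 0.4335 -0.2317] z18 [ 0.4446 -0.223 ]
   scene red 1221 [247.2965 239.4128] z8 [ 0.6176 -0.0263] z18 [ 0.626  -0.0207]
   scene red 3463 [214.9229 284.5911] z8 [ 0.7376 -0.0156] z18 [ 0.7442 -0.0101]
   scene red 52 [258.7885 304.5   ] z8 [0.7363 0.0708] z18 [0.743 0.075]
blue 1496 [306.3008 188.5094] z0 [ 0.6101 -0.0763] z.018 [ 0.6068 -0.07
[... 965 characters left out ...]
922] rect [13.4  9.2] 45.0
   scene yellow 53 [137.9811 178.7358] z8 [ 0.5797 -0.3228] z18 [ 0.5887 -0.3128]
   scene yellow 74 [149.1351 180.1486] z8 [ 0.5716 -0.2993] z18 [ 0.5807 -0.2896]
   scene yellow 813 [277.0984 256.1525] z8 [0.6267 0.0425] z18 [0.635  0.0472]
green 1462 [211.8858 170.6183] z0 [0.6503 0.1126] z.018 [0.6461 0.1103] rect [28.  53.1] 11.3
  corners z8mm [[0.6027, 0.1497], [0.7079, 0.1286], [0.6957, 0.0739], [0.5906, 0.0959]]
green 121 [102.124  211.8017] z0 [0.5718 0.3279] z.018 [0.5694 0.3206] rect [14.3  9.5] 14.0
   scene green 923 [304.3261 273.52  ] z8 [0.6388 0.1038] z18 [0.647  0.1076]
   scene green 189 [440.2646 295.6296] z8 [0.5683 0.3213] z18 [0.5775 0.3219]
```

View pics/z.png

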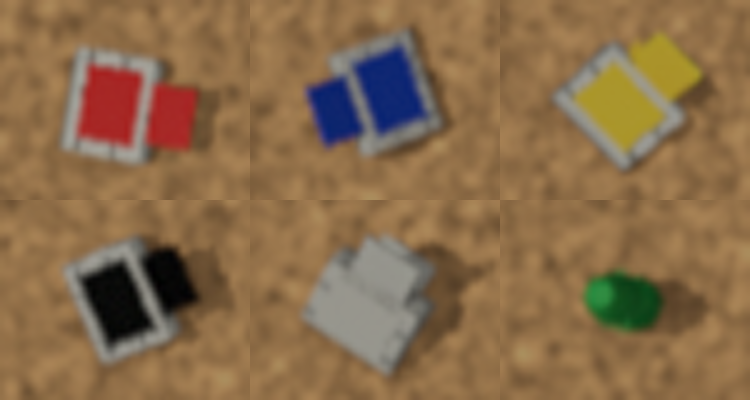

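The crops show each clip's framed panel and tab clearly, so the jaws point away from the tab: red's tab is on the right, blue's on the left, and yellow's at upper right. The thimble stands upright. The top and scene views agree to about 3 mm. I'll write a small planner that prints turn and shift numbers.

```bash
cat >> h.py <<'E'
from scipy.spatial.transform import Rotation as R
def plan(pos,yaw,o=None):
    "total turn about tool axes (in 360deg), then total shift (in 0.3 m) in the tool axes after the turn; yaw = world angle of tool y, deg"
    o=o or telemetry.get_obs(); R0=R.from_quat(o["tool_rot"]); c,s=np.cos(np.radians(yaw)),np.sin(np.radians(yaw))
    Rt=R.from_matrix(np.array([[-s,c,0],[c,s,0],[0,0,-1.]]).T.reshape(3,3).T if False else np.array([[-s,c,0],[c,s,0],[0,0,-1.]]).T.T)
    Rt=R.from_matrix(np.column_stack([[-s,c,0],[c,s,0],[0,0,-1.]]))
    t=(R0.inv()*Rt).as_rotvec()/(2*np.pi); d=Rt.inv().apply(np.array(pos)-o["eef_pos"])/.3
    print("clock",round(o["clock"],2),"pos",o["eef_pos"],"TURN",t.round(4),"SHIFT",d.round(4)); return t,d
E
sed -i '/if False/d' h.py
python3 - <<'E'
from h import *
plan([.436,-.228,.12],-14)
E
python3 -m inch '[[[0,0,0.0],[0,0,0],-1]]'
```

```text
clock 0.25 pos [0.2073 0.4547 0.2309] TURN [-0.0001  0.0001  0.2208] SHIFT [-2.0236  1.2902  0.3696]
clock: 0.33
eef_pos: [0.2074, 0.4548, 0.231]
tool_rot: [0.212, 0.977, -0.0, -0.0]
ft_force: [-0.6, -0.1, -0.3]
grip_width: 0.0853
grasp_force: 0.0
```

```bash
python3 -m inch '[[[0,0,0.0184],[0,0,0],-1],[[0,0,0.0184],[0,0,0],-1],[[0,0,0.0184],[0,0,0],-1],[[0,0,0.0184],[0,0,0],-1],[[0,0,0.0184],[0,0,0],-1],[[0,0,0.0184],[0,0,0],-1],[[0,0,0.0184],[0,0,0],-1],[[0,0,0.0184],[0,0,0],-1],[[0,0,0.0184],[0,0,0],-1],[[0,0,0.0184],[0,0,0],-1]]' | tail -5
python3 -m inch '[[[0,0,0.0184],[0,0,0],-1],[[0,0,0.0184],[0,0,0],-1],[[0,0,0],[-0.1,0.064,0.018],-1],[[0,0,0],[-0.1,0.064,0.018],-1],[[0,0,0],[-0.1,0.064,0.018],-1],[[0,0,0],[-0.1,0.064,0.018],-1],[[0,0,0],[-0.1,0.064,0.018],-1],[[0,0,0],[-0.1,0.064,0.018],-1],[[0,0,0],[-0.1,0.064,0.018],-1],[[0,0,0],[-0.1,0.064,0.018],-1]]'|tail -5
python3 -m inch '[[[0,0,0],[-0.1,0.064,0.018],-1],[[0,0,0],[-0.1,0.064,0.018],-1],[[0,0,0],[-0.1,0.064,0.018],-1],[[0,0,0],[-0.1,0.064,0.018],-1],[[0,0,0],[-0.1,0.064,0.018],-1],[[0,0,0],[-0.1,0.064,0.018],-1],[[0,0,0],[-0.1,0.064,0.018],-1],[[0,0,0],[-0.1,0.064,0.018],-1],[[0,0,0],[-0.1,0.064,0.018],-1],[[0,0,0],[-0.1,0.064,0.018],-1]]'|tail -5
python3 -m inch '[[[0,0,0],[-0.1,0.064,0.018],-1],[[0,0,0],[-0.1,0.064,0.018],-1],[[0,0,0],[0,0,0],-1],[[0,0,0],[0,0,0],-1]]'
cat > w.py <<'E'
import sys
from h import *
from h import ray
col=sys.argv[1]; c=vision.camera("wrist"); cv2.imwrite(f"pics/w_{sys.argv[2]}.png",c["img"][:,:,::-1])
for ce,a,m in blobs(c["img"],col,80):
    if a>15000: continue
    r=cv2.minAreaRect(np.argwhere(m)[:,::-1].astype(np.float32)); b=cv2.boxPoints(r)
    z=.013; e=np.array([onz(c,p,z,True)[:2] for p in b]); v=e[1]-e[0]; w=e[2]-e[1]
    print(col,a,ce,"z13",onz(c,ce,.013,True)[:2],"z22",onz(c,ce,.022,True)[:2],"sides",np.linalg.norm(v),np.linalg.norm(w),"ang",np.degrees(np.arctan2(v[1],v[0])))
E
python3 w.py red red1
```

```text
eef_pos: [0.2074, 0.4549, 0.2313]
tool_rot: [0.714, 0.7, -0.0, 0.0]
ft_force: [-0.1, -0.2, 1.3]
grip_width: 0.0854
grasp_force: 0.0
eef_pos: [0.2986, 0.1834, 0.1881]
tool_rot: [0.788, 0.616, 0.0, 0.0]
ft_force: [1.3, -0.4, -0.7]
grip_width: 0.0852
grasp_force: 0.0
eef_pos: [0.4124, -0.1546, 0.134]
tool_rot: [0.788, 0.615, 0.0, 0.0]
ft_force: [1.1, 0.8, 0.3]
grip_width: 0.0856
grasp_force: 0.0
clock: 3.17
eef_pos: [0.4348, -0.2216, 0.1226]
tool_rot: [0.789, 0.614, -0.0, -0.001]
ft_force: [-0.8, 0.1, 0.2]
grip_width: 0.0854
grasp_force: 0.0
red 976 [282.4723 213.2223] z13 [ 0.4363 -0.2273] z22 [ 0.4369 -0.2246] sides 0.02970603633705764 0.02207324661191837 ang -14.152287742400668
red 616 [282.9708 241.3344] z13 [ 0.4308 -0.2512] z22 [ 0.4315 -0.2477] sides 0.02478601510696977 0.01894730165923744 ang -14.187587223937042
```

```bash
python3 - <<'E'
from h import *
plan([.4358,-.2298,.003],-14.2)
E
```

```text
clock 3.22 pos [ 0.4343 -0.2203  0.1228] TURN [-0.0003 -0.0001  0.0003] SHIFT [-0.0294  0.0125  0.3992]
```

```bash
python3 -m inch '[[[0,0,0],[-0.029,0.012,0.05],-1],[[0,0,0],[0,0,0.07],-1],[[0,0,0],[0,0,0.08],-1],[[0,0,0],[0,0,0.08],-1],[[0,0,0],[0,0,0.06],-1],[[0,0,0],[0,0,0.04],-1],[[0,0,0],[0,0,0.02],-1],[[0,0,0],[0,0,0],-1],[[0,0,0],[0,0,0],-1]]'
python3 -m inch '[[[0,0,0],[0,0,0],1],[[0,0,0],[0,0,0],1],[[0,0,0],[0,0,0],1],[[0,0,0],[0,0,0],1],[[0,0,0],[0,0,0],1],[[0,0,0],[0,0,0],1],[[0,0,0],[0,0,0],1],[[0,0,0],[0,0,0],1]]'
```

```text
clock: 3.97
eef_pos: [0.4365, -0.2287, 0.0039]
tool_rot: [0.788, 0.616, 0.0, 0.0]
ft_force: [0.7, 0.2, 0.3]
grip_width: 0.0854
grasp_force: 0.0
clock: 4.63
eef_pos: [0.4371, -0.2299, 0.0044]
tool_rot: [0.788, 0.616, 0.001, 0.001]
ft_force: [-0.3, 0.0, 4.6]
grip_width: 0.0382
grasp_force: 60.4
```

```bash
python3 -m inch '[[[0,0,0],[0,0,-0.03],1],[[0,0,0],[0,0,-0.06],1],[[0,0,0],[0,0,-0.1],1],[[0,0,0],[0,0,-0.1],1],[[0,0,0],[0,0,-0.1],1],[[0,0,0],[0,0,-0.06],1],[[0,0,0],[0,0,0],1]]'
python3 - <<'E'
from h import *
plan([.6212,-.0133,.14],-11.6)
E
```

```text
clock: 5.22
eef_pos: [0.439, -0.231, 0.1435]
tool_rot: [0.788, 0.616, 0.002, 0.004]
ft_force: [1.1, -0.4, -0.5]
grip_width: 0.0381
grasp_force: 60.4
clock 5.22 pos [ 0.439  -0.231   0.1435] TURN [ 0.0014  0.0004 -0.0067] SHIFT [0.8329 0.4491 0.0116]
```

```bash
python3 -m inch '[[[0.0014,0.0004,-0.0067],[0.05,0.027,0],1],[[0,0,0],[0.1,0.054,0],1],[[0,0,0],[0.1,0.054,0],1],[[0,0,0],[0.1,0.054,0],1],[[0,0,0],[0.1,0.054,0],1],[[0,0,0],[0.1,0.054,0],1],[[0,0,0],[0.1,0.054,0],1],[[0,0,0],[0.1,0.054,0],1],[[0,0,0],[0.08,0.04,0],1]]'
python3 -m inch '[[[0,0,0],[0,0,0],1],[[0,0,0],[0,0,0],1]]'
python3 - <<'E'
from h import *
plan([.6212,-.0133,.14],-11.6)
c=vision.camera("wrist"); cv2.imwrite("pics/w_box.png",c["img"][:,:,::-1])
for col in RNG:
    for ce,a,m in blobs(c["img"],col,300):
        p=np.argwhere(m)[:,::-1]; h=cv2.convexHull(p.astype(np.float32))[:,0]
        e=np.array([onz(c,q,.008,True)[:2] for q in h],np.float32); r=cv2.minAreaRect(e*1000)
        print(col,a,ce,np.array(r[0])/1000,np.round(r[1],1),r[2])
E
```

```text
clock: 5.97
eef_pos: [0.6184, -0.0106, 0.1369]
tool_rot: [0.774, 0.633, -0.002, -0.005]
ft_force: [0.1, -0.1, -0.4]
grip_width: 0.0381
grasp_force: 60.4
clock: 6.13
eef_pos: [0.6174, -0.0114, 0.1365]
tool_rot: [0.774, 0.633, -0.003, -0.005]
ft_force: [-0.5, -0.3, -0.9]
grip_width: 0.0378
grasp_force: 60.4
clock 6.13 pos [ 0.6174 -0.0114  0.1365] TURN [-0.0017 -0.0003  0.0005] SHIFT [-0.0035  0.0136 -0.0116]
red 574 [304.0697   9.0383] [0.6668 0.1486] [ 5.2 99.2] 78.10823059082031
red 23116 [421.8032 163.6021] [ 0.7516 -0.0061] [271.2 104. ] 77.70769500732422
red 1039 [456.0866  94.4812] [0.8072 0.0226] [ 90.5 247.7] 12.043486595153809
red 596 [357.9983 207.7852] [ 0.6844 -0.0269] [88.  7.] 77.9662094116211
red 8064 [284.2759 207.3142] [ 0.6179 -0.0225] [ 69.4 119.2] 78.26835632324219
red 3037 [278.1508 272.6632] [ 0.6015 -0.0791] [49.8 62.3] 78.8418197631836
red 1987 [276.6829 319.4741] [ 0.5902 -0.1325] [43.1 85.6] 79.07537841796875
blue 322 [ 63.7919 133.2578] [0.4261 0.0998] [37.6 16.9] 18.734973907470703
blue 481 [ 76.7089 152.1788] [0.4338 0.0761] [32.6 21.1] 18.215959548950195
yellow 6283 [284.6277 138.2088] [0.633  0.0472] [ 54.6 107.4] 78.03528594970703
green 8245 [285.7817  56.2729] [0.6465 0.1098] [ 55.4 108.7] 78.02597045898438
```

View pics/w_box.png

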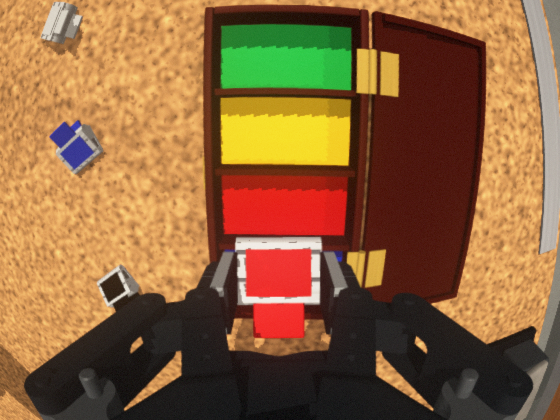

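The wrist view shows the red clip held level, with its tab towards the camera bottom at (279,275). The green lining is at (286,56) and yellow at (285,138). Both measure about 108 x 56 mm, with the box at -12°. The red compartment centre comes out at (.6204,-.0135).

```bash
python3 -m inch '[[[-0.0014,-0.0004,0.0008],[0,0.006,0],1],[[0,0,0],[0,0.006,0],1],[[0,0,0],[0,0,0],1],[[0,0,0],[0,0,0],1]]' 
python3 - <<'E'
from h import *
plan([.6207,-.0114,.0135],-12)
E
```

```text
clock: 6.52
eef_pos: [0.6208, -0.0145, 0.1381]
tool_rot: [0.777, 0.63, 0.0, 0.0]
ft_force: [1.0, 0.4, -0.8]
grip_width: 0.0383
grasp_force: 60.4
clock 6.52 pos [ 0.6208 -0.0145  0.1381] TURN [ 0.     -0.      0.0001] SHIFT [ 0.0101 -0.0026  0.4154]
```

```bash
python3 -m inch '[[[0,0,0],[0.01,-0.003,0.03],1],[[0,0,0],[0,0,0.07],1],[[0,0,0],[0,0,0.08],1],[[0,0,0],[0,0,0.08],1],[[0,0,0],[0,0,0.06],1],[[0,0,0],[0,0,0.04],1],[[0,0,0],[0,0,0.03],1],[[0,0,0],[0,0,0.02],1],[[0,0,0],[0,0,0],1],[[0,0,0],[0,0,0],1]]'
```

```text
clock: 7.35
eef_pos: [0.6212, -0.0104, 0.0151]
tool_rot: [0.776, 0.63, 0.0, 0.0]
ft_force: [0.3, -0.1, -0.1]
grip_width: 0.0384
grasp_force: 60.4
```

```bash
python3 -m inch '[[[0,0,0],[0,0,0.004],1],[[0,0,0],[0,0,0.003],1],[[0,0,0],[0,0,0],1],[[0,0,0],[0,0,0],1]]'
```

```text
clock: 7.68
eef_pos: [0.6212, -0.0104, 0.0132]
tool_rot: [0.776, 0.63, 0.0, 0.0]
ft_force: [-0.6, -0.5, -0.4]
grip_width: 0.0379
grasp_force: 60.4
```

```bash
python3 -m inch '[[[0,0,0],[0,0,0.003],1],[[0,0,0],[0,0,0],1],[[0,0,0],[0,0,0],1]]' | grep -E "pos|force"
python3 -m inch '[[[0,0,0],[0,0,0],0.0],[[0,0,0],[0,0,0],-0.3],[[0,0,0],[0,0,0],-0.3],[[0,0,0],[0,0,0],-0.3],[[0,0,0],[0,0,0],-0.3]]'
python3 -m inch '[[[0,0,0],[0,0,-0.03],-0.3],[[0,0,0],[0,0,-0.06],-0.3],[[0,0,0],[0,0,-0.1],-0.3],[[0,0,0],[0,0,-0.12],-0.3],[[0,0,0],[0,0,-0.1],-0.3],[[0,0,0],[0,0,-0.04],-1]]'
python3 - <<'E'
from h import *
plan([.4387,.0789,.14],19.3)
E
```

```text
eef_pos: [0.6212, -0.0104, 0.0125]
ft_force: [-1.3, 0.6, 2.8]
grasp_force: 60.8
clock: 8.35
eef_pos: [0.6207, -0.0104, 0.0116]
tool_rot: [0.776, 0.63, -0.0, -0.0]
ft_force: [0.7, -0.1, -0.7]
grip_width: 0.0557
grasp_force: 0.0
clock: 8.85
eef_pos: [0.6235, -0.0104, 0.1531]
tool_rot: [0.776, 0.63, 0.003, 0.003]
ft_force: [0.9, -0.2, 1.1]
grip_width: 0.0663
grasp_force: 0.0
clock 8.85 pos [ 0.6235 -0.0104  0.1531] TURN [ 0.0014  0.0001 -0.0866] SHIFT [ 0.4847 -0.4829  0.0437]
```

```bash
python3 -m inch '[[[0,0,-0.0174],[0,0,0],-1],[[0,0,-0.0174],[0,0,0],-1],[[0,0,-0.0174],[0,0,0],-1],[[0,0,-0.0174],[0,0,0],-1],[[0,0,-0.0174],[0,0,0],-1],[[0,0,0],[0.06,-0.06,0],-1],[[0,0,0],[0.08,-0.08,0.01],-1],[[0,0,0],[0.08,-0.08,0.01],-1],[[0,0,0],[0.08,-0.08,0.01],-1],[[0,0,0],[0.08,-0.08,0.01],-1]]'|grep rot
python3 -m inch '[[[0,0,0],[0.07,-0.07,0],-1],[[0,0,0],[0.04,-0.04,0],-1],[[0,0,0],[0,0,0],-1],[[0,0,0],[0,0,0],-1],[[0,0,0],[0,0,0],-1]]'
python3 w.py blue blue1
```

```text
tool_rot: [0.578, 0.816, 0.0, 0.0]
clock: 10.1
eef_pos: [0.4346, 0.0793, 0.1357]
tool_rot: [0.578, 0.816, 0.001, 0.001]
ft_force: [0.6, 0.0, 0.6]
grip_width: 0.0853
grasp_force: 0.0
blue 559 [281.6315 183.5259] z13 [0.4318 0.0961] z22 [0.4311 0.0978] sides 0.017883940373958667 0.02317282349304705 ang 109.001794381084
blue 639 [281.2864 208.9155] z13 [0.4389 0.0752] z22 [0.438  0.0777] sides 0.027839257667333642 0.016821626511559894 ang 19.40036279890681
```

View pics/w_blue1.png

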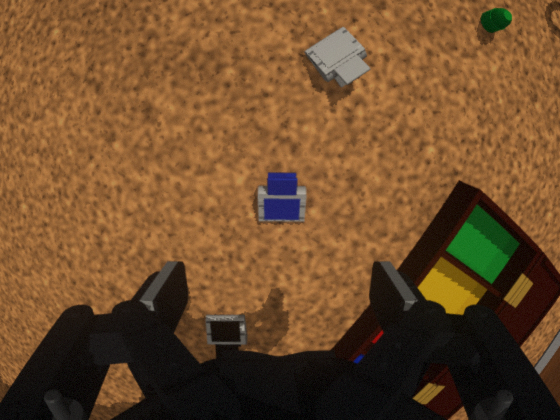

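The blue clip is seen with its panel at (281,209) and tab at (282,184), jaws toward -y at 19.3°. That agrees with the top view.

```bash
python3 - <<'E'
from h import *
plan([.438,.079,.003],19.3)
E
```

```text
clock 10.15 pos [0.4348 0.0791 0.1355] TURN [0.0003 0.0001 0.0003] SHIFT [-0.0039  0.0099  0.4416]
```

```bash
python3 -m inch '[[[0,0,0],[-0.004,0.01,0.05],-1],[[0,0,0],[0,0,0.08],-1],[[0,0,0],[0,0,0.09],-1],[[0,0,0],[0,0,0.08],-1],[[0,0,0],[0,0,0.07],-1],[[0,0,0],[0,0,0.05],-1],[[0,0,0],[0,0,0.02],-1],[[0,0,0],[0,0,0],-1],[[0,0,0],[0,0,0],-1]]'
python3 -m inch '[[[0,0,0],[0,0,0],1],[[0,0,0],[0,0,0],1],[[0,0,0],[0,0,0],1],[[0,0,0],[0,0,0],1],[[0,0,0],[0,0,0],1],[[0,0,0],[0,0,0],1],[[0,0,0],[0,0,0],1],[[0,0,0],[0,0,0],1]]'
python3 -m inch '[[[0,0,0],[0,0,-0.03],1],[[0,0,0],[0,0,-0.06],1],[[0,0,0],[0,0,-0.1],1],[[0,0,0],[0,0,-0.1],1],[[0,0,0],[0,0,-0.1],1],[[0,0,0],[0,0,-0.06],1],[[0,0,0],[0,0,0],1],[[0,0,0],[0,0,0],1],[[0,0,0],[0,0,0],1]]'
python3 - <<'E'
from h import *
plan([.6072,-.077,.14],-12)
E
```

```text
clock: 10.9
eef_pos: [0.4374, 0.0789, 0.003]
tool_rot: [0.578, 0.816, 0.0, 0.0]
ft_force: [0.7, -0.4, 0.7]
grip_width: 0.0854
grasp_force: 0.0
clock: 11.57
eef_pos: [0.4374, 0.0793, 0.004]
tool_rot: [0.577, 0.816, 0.001, 0.001]
ft_force: [-0.7, -0.5, 5.8]
grip_width: 0.0382
grasp_force: 60.3
clock: 12.32
eef_pos: [0.4358, 0.079, 0.1373]
tool_rot: [0.578, 0.816, -0.0, -0.0]
ft_force: [-0.3, -0.1, -0.3]
grip_width: 0.0383
grasp_force: 60.5
clock 12.32 pos [0.4358 0.079  0.1373] TURN [-0.0001 -0.      0.0874] SHIFT [-0.3899  0.667  -0.0089]
```

```bash
python3 -m inch '[[[0,0,0.0175],[0,0,0],1],[[0,0,0.0175],[0,0,0],1],[[0,0,0.0175],[0,0,0],1],[[0,0,0.0175],[0,0,0],1],[[0,0,0.0174],[0,0,0],1],[[0,0,0],[-0.03,0.05,-0.01],1],[[0,0,0],[-0.06,0.1,0],1],[[0,0,0],[-0.06,0.1,0],1],[[0,0,0],[-0.06,0.1,0],1],[[0,0,0],[-0.06,0.1,0],1]]'|grep rot
python3 -m inch '[[[0,0,0],[-0.06,0.1,0],1],[[0,0,0],[-0.04,0.08,0],1],[[0,0,0],[-0.02,0.037,0],1],[[0,0,0],[0,0,0],1],[[0,0,0],[0,0,0],1],[[0,0,0],[0,0,0],1]]'
python3 - <<'E'
from h import *
plan([.6069,-.0771,.0145],-12)
c=vision.camera("wrist"); cv2.imwrite("pics/w_box2.png",c["img"][:,:,::-1])
E
```

```text
tool_rot: [0.777, 0.629, -0.001, -0.001]
clock: 13.65
eef_pos: [0.6062, -0.0764, 0.1391]
tool_rot: [0.777, 0.629, -0.001, -0.002]
ft_force: [-1.3, 0.2, -0.4]
grip_width: 0.0382
grasp_force: 60.5
clock 13.65 pos [ 0.6062 -0.0764  0.1391] TURN [-0.0006 -0.     -0.    ] SHIFT [-0.002   0.0027  0.4154]
```

View pics/w_box2.png

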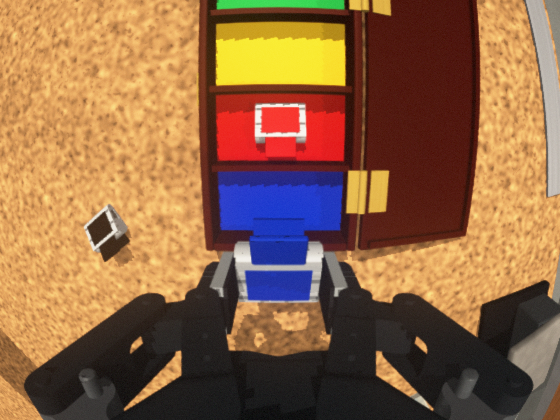

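The red clip lies flat in the red lining at (280,128), and the blue clip is held level over its compartment. Lowering it now.

```bash
python3 -m inch '[[[0,0,0],[-0.002,0.003,0.03],1],[[0,0,0],[0,0,0.07],1],[[0,0,0],[0,0,0.08],1],[[0,0,0],[0,0,0.08],1],[[0,0,0],[0,0,0.06],1],[[0,0,0],[0,0,0.05],1],[[0,0,0],[0,0,0.03],1],[[0,0,0],[0,0,0.015],1],[[0,0,0],[0,0,0.003],1],[[0,0,0],[0,0,0],1]]'
python3 -m inch '[[[0,0,0],[0,0,0],1],[[0,0,0],[0,0,0],1]]' | grep -E "pos|force"
```

```text
clock: 14.53
eef_pos: [0.6089, -0.0775, 0.0158]
tool_rot: [0.777, 0.629, 0.0, 0.0]
ft_force: [0.3, -0.5, 0.5]
grip_width: 0.0384
grasp_force: 60.5
eef_pos: [0.6096, -0.0778, 0.0167]
ft_force: [0.1, 0.9, -0.5]
grasp_force: 60.5
```

```bash
python3 -m inch '[[[0,0,0],[0,0,0.005],1],[[0,0,0],[0,0,0.004],1],[[0,0,0],[0,0,0],1],[[0,0,0],[0,0,0],1]]' | grep -E "pos|force"
python3 -m inch '[[[0,0,0],[0,0,0.003],1],[[0,0,0],[0,0,0],1],[[0,0,0],[0,0,0],1]]' | grep -E "pos|force"
```

```text
eef_pos: [0.6086, -0.0778, 0.0127]
ft_force: [0.6, -0.0, -1.2]
grasp_force: 60.5
eef_pos: [0.6088, -0.0778, 0.0121]
ft_force: [-0.8, -0.2, 2.2]
grasp_force: 60.7
```

Contact. Releasing and going to yellow.

```bash
python3 -m inch '[[[0,0,0],[0,0,0],0.0],[[0,0,0],[0,0,0],-0.3],[[0,0,0],[0,0,0],-0.3],[[0,0,0],[0,0,0],-0.3],[[0,0,0],[0,0,0],-0.3]]'
python3 -m inch '[[[0,0,0],[0,0,-0.03],-0.3],[[0,0,0],[0,0,-0.06],-0.3],[[0,0,0],[0,0,-0.1],-0.3],[[0,0,0],[0,0,-0.12],-0.3],[[0,0,0],[0,0,-0.1],-0.3],[[0,0,0],[0,0,-0.04],-1],[[0,0,0],[0,0,0],-1]]'
python3 - <<'E'
from h import *
plan([.5755,-.2956,.14],43.7)
E
```

```text
clock: 15.7
eef_pos: [0.6086, -0.0777, 0.0117]
tool_rot: [0.777, 0.629, 0.0, -0.0]
ft_force: [-0.4, 0.2, 0.3]
grip_width: 0.0556
grasp_force: 0.0
clock: 16.28
eef_pos: [0.6116, -0.0781, 0.1524]
tool_rot: [0.777, 0.629, 0.003, 0.003]
ft_force: [0.7, 0.6, 1.2]
grip_width: 0.0775
grasp_force: 0.0
clock 16.28 pos [ 0.6116 -0.0781  0.1524] TURN [ 0.0015  0.0006 -0.1548] SHIFT [-0.441  -0.5878  0.0414]
```

```bash
python3 -m inch '[[[0,0,-0.0172],[0,0,0],-1],[[0,0,-0.0172],[0,0,0],-1],[[0,0,-0.0172],[0,0,0],-1],[[0,0,-0.0172],[0,0,0],-1],[[0,0,-0.0172],[0,0,0],-1],[[0,0,-0.0172],[0,0,0],-1],[[0,0,-0.0172],[0,0,0],-1],[[0,0,-0.0172],[0,0,0],-1],[[0,0,-0.0172],[0,0,0],-1]]'|grep rot
python3 -m inch '[[[0,0,0],[-0.04,-0.054,0.01],-1],[[0,0,0],[-0.075,-0.1,0.01],-1],[[0,0,0],[-0.075,-0.1,0.01],-1],[[0,0,0],[-0.075,-0.1,0.01],-1],[[0,0,0],[-0.075,-0.1,0],-1],[[0,0,0],[-0.06,-0.08,0],-1],[[0,0,0],[-0.04,-0.054,0],-1],[[0,0,0],[0,0,0],-1],[[0,0,0],[0,0,0],-1],[[0,0,0],[0,0,0],-1]]'
python3 w.py yellow yel1; python3 - <<'E'
from h import *
plan([.5755,-.2956,.003],43.7)
E
```

```text
tool_rot: [0.391, 0.921, -0.0, -0.001]
clock: 17.87
eef_pos: [0.5717, -0.2943, 0.1336]
tool_rot: [0.393, 0.92, 0.0, -0.001]
ft_force: [0.4, 0.5, 0.3]
grip_width: 0.0853
grasp_force: 0.0
yellow 455 [546.6066  22.4505] z13 [0.6378 0.0451] z22 [0.6338 0.0353] sides 0.0179836837963765 0.05913955192147237 ang 76.52055231488492
yellow 878 [279.4863 206.3018] z13 [ 0.5738 -0.295 ] z22 [ 0.5721 -0.2932] sides 0.02918055275298852 0.02186389638493148 ang 43.68702989840211
yellow 503 [279.0716 233.0338] z13 [ 0.5901 -0.3125] z22 [ 0.5878 -0.3102] sides 0.022245681348159452 0.01657423727752034 ang 43.676395215025124
clock 17.92 pos [ 0.5721 -0.2939  0.1339] TURN [-0.     -0.0003  0.0002] SHIFT [-0.012   0.0042  0.4365]
```

View pics/w_yel1.png

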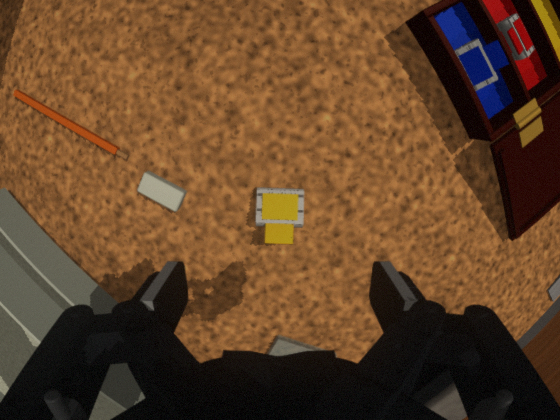

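The yellow clip has its panel at (279,206) and tab at (279,233), angle 43.7°, and no obstacle near the fingers. The blue clip also lies flat in its lining at (475,62).

```bash
python3 -m inch '[[[0,0,0],[-0.013,0.003,0.05],-1],[[0,0,0],[0,0,0.08],-1],[[0,0,0],[0,0,0.09],-1],[[0,0,0],[0,0,0.08],-1],[[0,0,0],[0,0,0.07],-1],[[0,0,0],[0,0,0.045],-1],[[0,0,0],[0,0,0.02],-1],[[0,0,0],[0,0,0],-1],[[0,0,0],[0,0,0],-1],[[0,0,0],[0,0,0],-1]]'
```

```text
clock: 18.75
eef_pos: [0.5769, -0.2972, 0.0058]
tool_rot: [0.393, 0.92, 0.0, 0.001]
ft_force: [-1.1, -0.3, -0.2]
grip_width: 0.0855
grasp_force: 0.0
```

```bash
python3 -m inch '[[[0,0,0],[0,0,0.006],-1],[[0,0,0],[0,0,0],1],[[0,0,0],[0,0,0],1],[[0,0,0],[0,0,0],1],[[0,0,0],[0,0,0],1],[[0,0,0],[0,0,0],1],[[0,0,0],[0,0,0],1],[[0,0,0],[0,0,0],1],[[0,0,0],[0,0,0],1],[[0,0,0],[0,0,0],1]]'
python3 -m inch '[[[0,0,0],[0,0,-0.03],1],[[0,0,0],[0,0,-0.06],1],[[0,0,0],[0,0,-0.1],1],[[0,0,0],[0,0,-0.1],1],[[0,0,0],[0,0,-0.1],1],[[0,0,0],[0,0,-0.06],1],[[0,0,0],[0,0,0],1],[[0,0,0],[0,0,0],1],[[0,0,0],[0,0,0],1]]'
python3 - <<'E'
from h import *
plan([.6339,.050,.14],-12)
E
```

```text
clock: 19.58
eef_pos: [0.5762, -0.2976, 0.0032]
tool_rot: [0.393, 0.919, -0.0, 0.001]
ft_force: [-1.2, -0.3, 5.7]
grip_width: 0.0384
grasp_force: 60.6
clock: 20.33
eef_pos: [0.5747, -0.2967, 0.136]
tool_rot: [0.393, 0.92, 0.0, -0.001]
ft_force: [0.1, -0.2, 0.4]
grip_width: 0.0383
grasp_force: 60.1
clock 20.33 pos [ 0.5747 -0.2967  0.136 ] TURN [-0.0003 -0.0003  0.1548] SHIFT [ 1.1715 -0.0474 -0.0133]
```

```bash
python3 -m inch '[[[0,0,0.0172],[0,0,0],1],[[0,0,0.0172],[0,0,0],1],[[0,0,0.0172],[0,0,0],1],[[0,0,0.0172],[0,0,0],1],[[0,0,0.0172],[0,0,0],1],[[0,0,0.0172],[0,0,0],1],[[0,0,0.0172],[0,0,0],1],[[0,0,0.0172],[0,0,0],1],[[0,0,0.0172],[0,0,0],1]]'|grep rot
python3 -m inch '[[[0,0,0],[0.06,-0.002,-0.01],1],[[0,0,0],[0.12,-0.005,-0.003],1],[[0,0,0],[0.12,-0.005,0],1],[[0,0,0],[0.12,-0.005,0],1],[[0,0,0],[0.12,-0.005,0],1],[[0,0,0],[0.12,-0.005,0],1],[[0,0,0],[0.12,-0.005,0],1],[[0,0,0],[0.12,-0.005,0],1],[[0,0,0],[0.12,-0.005,0],1],[[0,0,0],[0.1,-0.005,0],1]]'|grep pos
python3 -m inch '[[[0,0,0],[0.052,0,0],1],[[0,0,0],[0,0,0],1],[[0,0,0],[0,0,0],1],[[0,0,0],[0,0,0],1],[[0,0,0],[0,0,0],1]]'
python3 - <<'E'
from h import *
plan([.6339,.050,.0125],-12)
c=vision.camera("wrist"); cv2.imwrite("pics/w_box3.png",c["img"][:,:,::-1])
E
```

```text
tool_rot: [0.779, 0.627, -0.001, -0.002]
eef_pos: [0.6304, 0.0369, 0.1387]
clock: 22.33
eef_pos: [0.6346, 0.0478, 0.1408]
tool_rot: [0.778, 0.628, -0.001, -0.0]
ft_force: [0.7, -0.1, -0.6]
grip_width: 0.0382
grasp_force: 60.0
clock 22.33 pos [0.6346 0.0478 0.1408] TURN [-0.0002  0.0001 -0.0004] SHIFT [ 0.0066 -0.0039  0.4275]
```

View pics/w_box3.png

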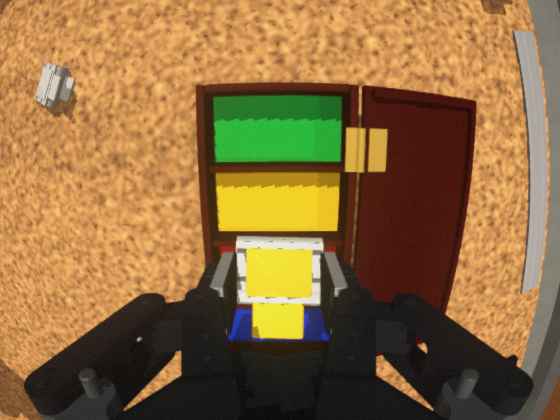

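The yellow clip is held level with its tab toward the bottom at (278,320), over its compartment by the pose numbers. Lowering it.

```bash
python3 -m inch '[[[0,0,0],[0.0065,-0.004,0.03],1],[[0,0,0],[0,0,0.07],1],[[0,0,0],[0,0,0.08],1],[[0,0,0],[0,0,0.08],1],[[0,0,0],[0,0,0.06],1],[[0,0,0],[0,0,0.05],1],[[0,0,0],[0,0,0.03],1],[[0,0,0],[0,0,0.015],1],[[0,0,0],[0,0,0.005],1],[[0,0,0],[0,0,0],1]]' | grep -E "pos|force"
python3 -m inch '[[[0,0,0],[0,0,0],1],[[0,0,0],[0,0,0],1]]' | grep -E "pos|force"
```

```text
eef_pos: [0.6347, 0.0515, 0.0157]
ft_force: [-0.2, -0.1, -1.2]
grasp_force: 60.0
eef_pos: [0.6354, 0.0518, 0.0167]
ft_force: [0.3, -0.2, 0.1]
grasp_force: 60.0
```

```bash
python3 -m inch '[[[0,0,0],[0,0,0.005],1],[[0,0,0],[0,0,0.004],1],[[0,0,0],[0,0,0],1],[[0,0,0],[0,0,0],1]]' | grep -E "pos|force"
python3 -m inch '[[[0,0,0],[0,0,0.003],1],[[0,0,0],[0,0,0],1],[[0,0,0],[0,0,0],1]]' | grep -E "pos|force"
```

```text
eef_pos: [0.6343, 0.0518, 0.0128]
ft_force: [0.2, 0.1, -0.5]
grasp_force: 60.0
eef_pos: [0.6343, 0.0518, 0.0117]
ft_force: [0.4, 0.3, -0.2]
grasp_force: 60.0
```

```bash
python3 -m inch '[[[0,0,0],[0,0,0.003],1],[[0,0,0],[0,0,0],1],[[0,0,0],[0,0,0],1]]' | grep -E "pos|force"
python3 -m inch '[[[0,0,0],[0,0,0],0.0],[[0,0,0],[0,0,0],-0.3],[[0,0,0],[0,0,0],-0.3],[[0,0,0],[0,0,0],-0.3],[[0,0,0],[0,0,0],-0.3]]'
python3 -m inch '[[[0,0,0],[0,0,-0.03],-0.3],[[0,0,0],[0,0,-0.06],-0.3],[[0,0,0],[0,0,-0.1],-0.3],[[0,0,0],[0,0,-0.12],-0.3],[[0,0,0],[0,0,-0.1],-0.3],[[0,0,0],[0,0,-0.04],-1],[[0,0,0],[0,0,0],-1]]'
python3 - <<'E'
from h import *
plan([.572,.322,.14],20)
E
```

```text
eef_pos: [0.6345, 0.0518, 0.0113]
ft_force: [-1.0, -0.3, 2.0]
grasp_force: 60.3
clock: 24.63
eef_pos: [0.6343, 0.0517, 0.0108]
tool_rot: [0.777, 0.629, 0.0, -0.0]
ft_force: [0.3, -0.3, -0.7]
grip_width: 0.0555
grasp_force: 0.0
clock: 25.22
eef_pos: [0.6373, 0.052, 0.1517]
tool_rot: [0.777, 0.629, 0.004, 0.003]
ft_force: [0.8, 0.1, 0.3]
grip_width: 0.0774
grasp_force: 0.0
clock 25.22 pos [0.6373 0.052  0.1517] TURN [ 0.0016 -0.     -0.0889] SHIFT [0.9202 0.1033 0.0391]
```

```bash
python3 -m inch '[[[0,0,0],[0.05,-0.024,0.01],-1],[[0,0,0],[0.1,-0.048,0.01],-1],[[0,0,0],[0.11,-0.052,0.01],-1],[[0,0,0],[0.11,-0.052,0],-1],[[0,0,0],[0.11,-0.052,0],-1],[[0,0,0],[0.11,-0.052,0],-1],[[0,0,0],[0.1,-0.048,0],-1],[[0,0,0],[0.09,-0.042,0],-1],[[0,0,0],[0.055,-0.028,0],-1],[[0,0,0],[0,0,0],-1]]'|grep pos
python3 -m inch '[[[0,0,0],[0,0,0],-1],[[0,0,0],[0,0,0],-1]]'
python3 - <<'E'
from h import *
c=vision.camera("wrist"); cv2.imwrite("pics/w_th.png",c["img"][:,:,::-1])
for ce,a,m in blobs(c["img"],"green",60):
    p=np.argwhere(m)[:,::-1]
    print(a,ce,onz(c,ce,.015,True)[:2],p.min(0),p.max(0))
plan([.572,.322,.003],-12)
E
```

```text
eef_pos: [0.5673, 0.3256, 0.1352]
clock: 26.22
eef_pos: [0.5693, 0.3207, 0.1359]
tool_rot: [0.777, 0.629, -0.001, 0.0]
ft_force: [1.2, -0.4, -0.2]
grip_width: 0.0852
grasp_force: 0.0
542 [279.2786 200.0498] [0.5701 0.3233] [267 187] [291 214]
clock 26.27 pos [0.5696 0.3203 0.1362] TURN [-0.0001  0.0002 -0.0002] SHIFT [0.0071 0.0065 0.444 ]
```

View pics/w_th.png

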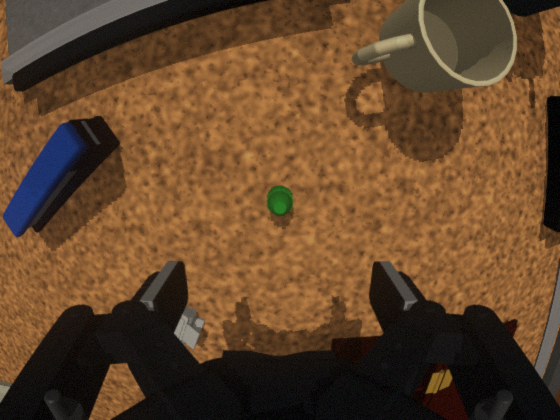

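The thimble stands at (279,200), which gives (.571,.3225). The mug at (450,40) and the stapler are clear of the fingers.

```bash
python3 -m inch '[[[0,0,0],[0.0085,0.003,0.05],-1],[[0,0,0],[0,0,0.08],-1],[[0,0,0],[0,0,0.09],-1],[[0,0,0],[0,0,0.08],-1],[[0,0,0],[0,0,0.07],-1],[[0,0,0],[0,0,0.045],-1],[[0,0,0],[0,0,0.02],-1],[[0,0,0],[0,0,0],-1],[[0,0,0],[0,0,0],-1],[[0,0,0],[0,0,0],-1]]'
```

```text
clock: 27.1
eef_pos: [0.5724, 0.3239, 0.008]
tool_rot: [0.778, 0.629, 0.001, 0.0]
ft_force: [0.1, 0.3, -0.2]
grip_width: 0.0854
grasp_force: 0.0
```

```bash
python3 -m inch '[[[0,0,0],[0,0,0.007],-1],[[0,0,0],[0,0,0],1],[[0,0,0],[0,0,0],1],[[0,0,0],[0,0,0],1],[[0,0,0],[0,0,0],1],[[0,0,0],[0,0,0],1],[[0,0,0],[0,0,0],1],[[0,0,0],[0,0,0],1],[[0,0,0],[0,0,0],1],[[0,0,0],[0,0,0],1]]'
python3 -m inch '[[[0,0,0],[0,0,0],1],[[0,0,0],[0,0,0],1],[[0,0,0],[0,0,0],1]]'
```

```text
clock: 27.93
eef_pos: [0.5714, 0.3241, 0.0048]
tool_rot: [0.777, 0.629, 0.0, -0.0]
ft_force: [-0.7, -0.2, 2.8]
grip_width: 0.0192
grasp_force: 58.9
clock: 28.18
eef_pos: [0.5714, 0.3241, 0.0047]
tool_rot: [0.777, 0.629, 0.0, -0.0]
ft_force: [-0.5, 0.7, 3.3]
grip_width: 0.0193
grasp_force: 59.0
```

```bash
python3 -m inch '[[[0,0,0],[0,0,-0.03],1],[[0,0,0],[0,0,-0.06],1],[[0,0,0],[0,0,-0.1],1],[[0,0,0],[0,0,-0.1],1],[[0,0,0],[0,0,-0.1],1],[[0,0,0],[0,0,-0.06],1],[[0,0,0],[0,0,0],1],[[0,0,0],[0,0,0],1],[[0,0,0],[0,0,0],1]]'
python3 - <<'E'
from h import *
plan([.6465,.110,.14],-12)
E
```

```text
clock: 28.93
eef_pos: [0.5703, 0.3234, 0.1381]
tool_rot: [0.777, 0.629, -0.001, -0.0]
ft_force: [-0.2, 0.4, -1.2]
grip_width: 0.0195
grasp_force: 58.6
clock 28.93 pos [0.5703 0.3234 0.1381] TURN [-0.0003  0.0002 -0.0001] SHIFT [-0.6429  0.3963 -0.0065]
```

```bash
python3 -m inch '[[[0,0,0],[-0.04,0.025,-0.006],1],[[0,0,0],[-0.09,0.055,0],1],[[0,0,0],[-0.1,0.061,0],1],[[0,0,0],[-0.1,0.061,0],1],[[0,0,0],[-0.1,0.061,0],1],[[0,0,0],[-0.1,0.061,0],1],[[0,0,0],[-0.07,0.045,0],1],[[0,0,0],[-0.043,0.027,0],1],[[0,0,0],[0,0,0],1],[[0,0,0],[0,0,0],1]]'|grep pos
python3 -m inch '[[[0,0,0],[0,0,0],1],[[0,0,0],[0,0,0],1],[[0,0,0],[0,0,0],1]]'
python3 - <<'E'
from h import *
plan([.6465,.110,.013],-12)
c=vision.camera("wrist"); cv2.imwrite("pics/w_th2.png",c["img"][:,:,::-1])
E
```

```text
eef_pos: [0.6466, 0.1094, 0.1398]
clock: 30.02
eef_pos: [0.6467, 0.1121, 0.141]
tool_rot: [0.777, 0.63, -0.0, -0.0]
ft_force: [1.0, -0.4, -0.3]
grip_width: 0.0195
grasp_force: 58.7
clock 30.02 pos [0.6467 0.1121 0.141 ] TURN [-0.0001 -0.      0.0003] SHIFT [-0.0069  0.0009  0.4267]
```

View pics/w_th2.png

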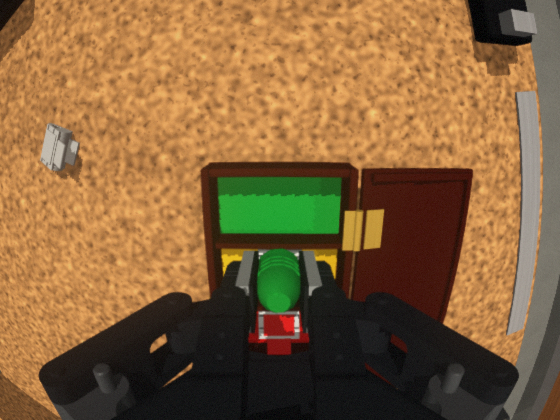

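The thimble is held upright at (279,280), and the green compartment is where expected. Lowering it.

```bash
python3 -m inch '[[[0,0,0],[-0.007,0.001,0.03],1],[[0,0,0],[0,0,0.07],1],[[0,0,0],[0,0,0.08],1],[[0,0,0],[0,0,0.08],1],[[0,0,0],[0,0,0.06],1],[[0,0,0],[0,0,0.05],1],[[0,0,0],[0,0,0.03],1],[[0,0,0],[0,0,0.015],1],[[0,0,0],[0,0,0.006],1],[[0,0,0],[0,0,0],1]]' | grep -E "pos|force"
python3 -m inch '[[[0,0,0],[0,0,0.003],1],[[0,0,0],[0,0,0.003],1],[[0,0,0],[0,0,0],1],[[0,0,0],[0,0,0],1]]' | grep -E "pos|force"
```

```text
eef_pos: [0.6472, 0.1086, 0.015]
ft_force: [0.5, -0.3, 0.5]
grasp_force: 58.7
eef_pos: [0.6474, 0.1084, 0.0137]
ft_force: [0.3, 0.1, -0.8]
grasp_force: 58.7
```

```bash
python3 -m inch '[[[0,0,0],[0,0,0.003],1],[[0,0,0],[0,0,0],1],[[0,0,0],[0,0,0],1]]' | grep -E "pos|force"
```

```text
eef_pos: [0.6475, 0.1085, 0.0127]
ft_force: [-0.0, -0.6, 2.1]
grasp_force: 59.0
```

Contact at the expected height. Opening gently, lifting, and moving aside to look.

```bash
python3 -m inch '[[[0,0,0],[0,0,0],0.5],[[0,0,0],[0,0,0],0.3],[[0,0,0],[0,0,0],0.1],[[0,0,0],[0,0,0],0.0],[[0,0,0],[0,0,0],0.0],[[0,0,0],[0,0,0],0.0]]'
python3 -m inch '[[[0,0,0],[0,0,-0.03],0],[[0,0,0],[0,0,-0.06],0],[[0,0,0],[0,0,-0.1],0],[[0,0,0],[0,0,-0.12],0],[[0,0,0],[0,0,-0.1],0],[[0,0,0],[0,0,-0.1],0],[[0,0,0],[-0.1,-0.1,0],0],[[0,0,0],[-0.1,-0.1,0],0],[[0,0,0],[-0.1,-0.1,0],0],[[0,0,0],[-0.1,-0.1,0],0]]'
python3 -m inch '[[[0,0,0],[-0.1,-0.06,0],0],[[0,0,0],[-0.1,-0.06,0],0],[[0,0,0],[-0.1,-0.06,0],0],[[0,0,0],[0,0,0],0],[[0,0,0],[0,0,0],0]]'
python3 - <<'E'
from h import *
a=vision.camera("top")["img"][70:230,180:340]; b=vision.camera("scene")["img"][180:330,180:360]
cv2.imwrite("pics/end.png",np.hstack([cv2.resize(a,(400,400),interpolation=3),cv2.resize(b,(400,400),interpolation=3)])[:,:,::-1])
print(telemetry.get_obs()["clock"])
E
```

```text
clock: 31.98
eef_pos: [0.6468, 0.1084, 0.0119]
tool_rot: [0.777, 0.629, -0.0, -0.0]
ft_force: [-0.4, -0.8, -0.3]
grip_width: 0.0429
grasp_force: 0.0
clock: 32.82
eef_pos: [0.5058, 0.017, 0.1659]
tool_rot: [0.777, 0.629, 0.001, 0.0]
ft_force: [0.0, -0.3, -0.1]
grip_width: 0.0428
grasp_force: 0.0
clock: 33.23
eef_pos: [0.4349, -0.0602, 0.1661]
tool_rot: [0.778, 0.628, 0.001, 0.0]
ft_force: [-1.0, -0.5, -0.3]
grip_width: 0.0427
grasp_force: 0.0
33.3333
```

View pics/end.png

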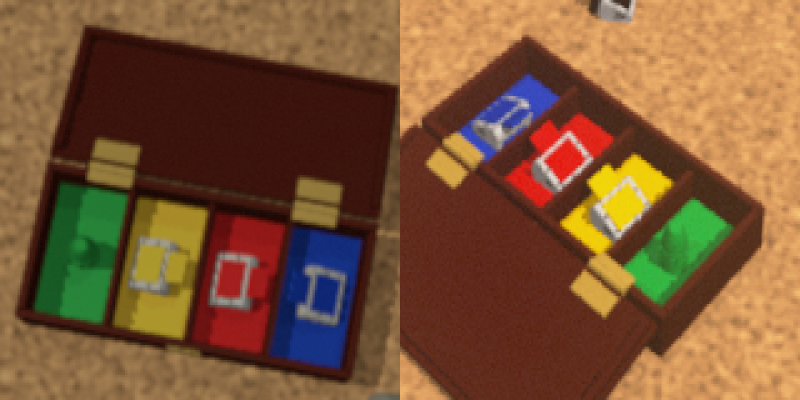

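Both views show all three clips flat in their own compartments, and the thimble standing upright in the green one (80,250 in the left half, 670,245 in the right).

```bash
python3 -c "
from workcell import workorder; print(workorder.job_done())"
```

```text
the job is handed in; nothing more can be done
None
```

The job is handed in at about 33 s: the red, blue and yellow clips lie flat in their own compartments, the thimble stands in the green one, and the black and silver clips were left untouched.

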